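Hang the graduated gauge on the sprung hook

ROBOT

A 6-joint arm with a two-finger parallel gripper is mounted at the origin on a cart in front of the work surface, level with it; the furniture and walls round the work are solid. World frame = base frame: x ahead of the robot, y to its left, z up, the work surface at z = 0. Lengths are in m, angles in rad, forces in N, time in s.
With the tool pointing down it reaches from about 0.3 to 0.75 m from the base axis. Payload 8.5 kg.
Tool frame: the origin (TCP) lies midway between the tips of the shut fingers; the grasp point (between the pads) lies 19 mm behind it; z points along the fingers, y is the direction in which the jaws open and shut (so a half turn about z gives the same grasp; the last joint's range is limited). The gripper opens to 85 mm and grips with 20 to 120 N. Pads are 22 mm wide; open, the fingers measure 114 mm over their backs; the gripper's body (76 mm by 85 mm) begins 54 mm behind the grasp point. The pads swing forward as they close: fully open they stand 13 mm farther back than shut.
Start: joints at [0.994, 0.381, 1.297, -0, 1.464, -0.215], TCP at [0.195, 0.514, 0.231] pointing down, gripper open.
Joint ranges: [-3.11, 3.11], [-0.89, 2.33], [0.22, 2.48], [-1.42, 4.56], [0.17, 2.85], [-2.88, 2.88]. Speed limits (rad/s): [2.39, 2.39, 3.14, 3.14, 3.14, 3.14].

INTERFACE

Orientations are given as a unit quaternion [x, y, z, w].
In Python, from station import bot gives the robot as it stands.
- The arm moves only by the tool servo_tool, never from a script. Its argument "plan" is a list of rows, each an object of numbers: "x", "y", "z": the shift along the tool's x, y, z in cm; "spin": the turn about the tool's z in rad; "fingers": the opening, from 0 (shut) to 1 (fully open). A call has 1 to 20 rows; each row is the pose to reach, as a shift and turn from the pose commanded when the call began, along the tool's axes at that moment; what a row does not reach only later rows make up. A row lasts 1/8 s, in which the tool goes at most 62.5 mm and 10.7 degrees, less where a joint would pass 70% of its speed; a pose out of reach is approached as far as the arm can. A call with a gripper value outside its range is refused whole. The fingers move at their own pace and stop on an object; "squeeze" is the grip in N (left out, the last holds). Time passes only in rows, so rows that repeat a pose let the fingers close. It gives the time, the measured TCP pose, the force and the opening at its end, in the units of the state.
- bot.observe(): the state, without advancing time (a new reading comes with each control period).
- bot.read_camera(name): name is "scene" or "top" or "wrist"; returns a dict with "pixels" (400x640x3 uint8, red, green, blue), "depth" (400x640 float32, m along the optical axis (not along the pixel's ray), 0 where there is no reading), "camera_matrix" (3x3 intrinsics, pixels), "k1" (the pictures are not rectified: a ray, as slopes to the right and down, at radius r is drawn at 1 + k1 r^2 times it, then the intrinsics apply), "R" (3x3) and "t" (3): a world point X has camera coordinates R X + t. Camera axes: x right, y down, z forward; pixel columns grow to the right and rows downward; lengths in m; the calibration is good to about 2 mm. A picture is of the moment at which its call begins.
- bot.sign_off(): hands the job in, once; it reports no verdict.
The state is a dict: "t": time; "q": joint angles; "dq": joint speeds; "effort": joint torques, N m; "tcp_pos": TCP position; "eef_rot": TCP orientation; "ft_force": force on the tool from outside, world axes, zero at the start; "ft_torque": the same for the moment, N m; "width": opening from 0.0 (shut) to 1.0 (fully open).
Only numpy, scipy, OpenCV 4.12 (cv2) and the standard library are available. Lean on these libraries where they do the work, as an engineer would, in place of code of your own. Each camera call takes 0.05 s, during which the arm holds its last target.

TASK

Take the graduated gauge plate out of its slotted holder and hang it on the hook of the gauge stand with its yellow marked face pointing outward, away from the stand: thread its window over the upturned lip, press it back gently against the orange sprung pad far enough to clear the lip, and lower it behind the lip until it rests fully home on the hook bar. The hook's depth is not known exactly, so go by feel: never let more than 22 N act on the stand, and leave it hanging by itself without disturbing the things lying about.

Things in the scene. Friction and masses are not known exactly. Their poses are not given: they have to be found in the camera images.
- gauge: The gauge, 0.11 to 0.2 kg: upright steel plate 70 wide (its y) x 6 thick (x) x 112 mm high (z), black grip block on top. Origin: middle of its lower edge. The marked face (yellow, black graduations, red dot) looks along its own -x; the back (+x) is plain dark steel. A through window 28 mm wide, centred on y = 0, reaches from 62 to 90 mm above the origin.
- gauge_grip (a point): Centre of the gauge's black grip block, where it is grasped: 14 mm across its x, 44 mm across its y, 38 mm high; 129 mm above the gauge's lower edge; same axes as the gauge.
- gauge_slot (a point): Middle of the upper edge of the gauge's window, mid-thickness; it is this edge that rests on the hook bar. 39 mm below gauge_grip; same axes as the gauge.
- holder: Black slotted holder, fixed, 60 x 100 x 37 mm, origin at the centre of its underside. The gauge stands upright in its slot (8 mm wide, 27 mm deep, along the holder's y), with the holder's axes. Its yaw varies widely: the marked face may look at the robot, sideways or nearly away.
- stand: Grey stand with aluminium post, fixed, base 127 x 120 x 12 mm. Origin on the table, below hook_seat. Its -x is outward (roughly towards the robot: there the hook's lip stands), its +x points back to the post (62 mm wide, front face at x = 57 mm). Nothing of it is higher than 150 mm. Hook and pad sit together on its depth slide, too stiff to be moved gently.
- hook_seat (a point): NOMINAL hook place, fixed on the stand (its axes): top of the hook bar, 140 mm above the table, at the lip's inner face. The real hook and pad stand anywhere up to 16 mm nearer to or farther from the post (x); y and z are true. From the real place: bar 8 mm wide, z -8 to 0, running back to the slide; lip 8 mm wide, x -6 to 0, rising to z = +10 mm.
- glue_bottle: White glue bottle with red nozzle, diameter 34 mm, 100 mm high, standing, origin at its foot; leave it alone.
- tape_yellow: Roll of yellow tape, diameter 64 mm, 19 mm high, lying flat, origin at its underside; leave it alone.
- letter_round: Black and white ring-shaped acrylic sign letter, 50 x 49 x 17 mm, lying flat, origin at its underside; leave it alone.
- screwdriver: Red-handled screwdriver, 191 mm long (its y), 26 mm thick, lying; leave it alone.
- hook_pad (a point): NOMINAL middle of the front face of the orange sprung pad (44 mm wide, from 28 mm below to 10 mm above the bar's top), 1 mm behind the lip; shifted with the hook. It yields along +x: 2 N at first, 0.7 N more per mm, hard stop at 9 mm. The 6 mm plate clears the lip at 5 mm of travel (5.6 N). Slick plastic (friction 0.2); it finally holds the gauge against the lip.
- stand_post (a point): Top middle of the stand's post, 63 mm behind hook_seat (along the stand's +x), 145 mm above the table; it must end up on the gauge's plain side.

How it is judged:
On the way:
1. the gauge is lifted clear out of its holder (height (world z) of gauge_grip above 0.175 m and contact force between gauge and holder below 0.1 N), for 0.1 s.
At the end, for the whole second after the job is handed in: The gauge hangs by its window's upper edge on the hook bar behind the lip (edge within 3 mm of the bar's top in height, within 12 mm of the bar sideways), upright and square to the stand within 0.12 rad, its yellow marked face outward, at rest, held by the stand alone (z of gauge_slot in the frame of hook_seat between -0.003 and 0.003 m and y of gauge_slot in the frame of hook_seat between -0.012 and 0.012 m and x of gauge_slot in the frame of hook_seat between -0.018 and 0.024 m and x of stand_post in the frame of gauge above 0.02 m and angle between the x axis of gauge and the x axis of stand, either way round below 0.12 rad and angle between gauge's own z axis and vertical below 0.12 rad and linear speed of gauge below 0.01 m/s and contact force between gauge and stand above 0.5 N); the robot touches nothing.
It fails at once if more than 22 N between the gauge and the stand, or between the gripper and the stand (contact force between any of gauge, the arm, the fingers and stand above 22 N).
It fails at once if one of the things lying about is moved more than 25 mm (distance of any of glue_bottle, tape_yellow, letter_round, screwdriver from where it was at the start of the episode above 0.025 m).
It also fails if it takes over 45 s, if anything falls off the work surface, if the arm or the gripper's body presses on something with over 40 N, if the wrist force passes 120 N, or if a joint passes its speed limit or range.

## Working session

There is one attempt and no reset: what is moved stays moved. The work goes in short steps, Python scripts to look and compute and a tool call to move; the robot and the scene stay as the last step left them, time stands still between calls to the robot, and variables do not carry over. Pictures are saved under pics/ and viewed, and the job is handed in when it is done.

Besides the shell and the picture viewer there is one more tool, called after "Request:" by a JSON object that holds its "method" and its "body", one argument or row to a line. servo_tool: Moves the arm, as the interface text tells. Its arguments: {"type":"object","properties":{"plan":{"type":"array"},"squeeze":{"type":"number"}},"required":["plan"]}

```bash
ls; mkdir -p pics; cat > h.py <<'E'
import numpy as np, cv2
from station import bot
def cam(n,save=None):
    c=bot.read_camera(n)
    if save: cv2.imwrite('pics/'+save,c['pixels'][:,:,::-1])
    return c
def ray(c,u,v):
    K=c['camera_matrix']; d=np.array([(u-K[0,2])/K[0,0],(v-K[1,2])/K[1,1]])
    s=d.copy()
    for _ in range(20): s=d/(1+c['k1']*(s@s))
    return s
def pt(c,u,v,Z):
    s=ray(c,u,v); return np.asarray(c['R']).T@(np.array([s[0],s[1],1])*Z-c['t'])
def cloud(c):
    K=c['camera_matrix'];v,u=np.mgrid[:400,:640]
    d=np.stack([(u-K[0,2])/K[0,0],(v-K[1,2])/K[1,1]],-1);s=d.copy()
    for _ in range(20): s=d/(1+c['k1']*(s**2).sum(-1,keepdims=True))
    Z=c['depth'][...,None]
    P=np.concatenate([s*Z,Z],-1)-c['t']
    return P@np.asarray(c['R'])
def onplane(c,u,v,z):
    s=ray(c,u,v);R=np.asarray(c['R']);o=-R.T@c['t'];d=R.T@np.array([s[0],s[1],1]);return o+d*(z-o[2])/d[2]
E
python3 - <<'E'
from h import *
for n in ['scene','top','wrist']:
    c=cam(n,n+'0.png');print(n,-np.asarray(c['R']).T@c['t'],np.asarray(c['R'])[2],c['k1'],(c['depth']>0).mean())
print(bot.observe())
E
```

```text
pics
scene [ 0.11544628 -0.41669839  0.91770051] [ 0.40612863  0.48983187 -0.77144298] -0.14810073917321245 0.996078125
top [0.46487802 0.12602631 1.16362632] [ 0.10669712 -0.02250522 -0.99403684] -0.05547994101163746 0.99601171875
wrist [0.12248303 0.54156371 0.37459204] [ 0.2829332  -0.10804682 -0.95303446] -0.013286712267949126 0.99618359375
{'t': 0.15, 'q': array([ 9.93692271e-01,  3.81057709e-01,  1.29797258e+00,  1.42924629e-05,
        1.46356661e+00, -2.15294566e-01]), 'dq': array([ 0.00107727, -0.00195892, -0.0019616 , -0.00178507,  0.00050281,
       -0.00011918]), 'effort': array([ 2.22223156e-03, -4.48625743e+01, -2.31345570e+01, -1.33862527e-04,
        3.76235868e-03, -3.74785532e-05]), 'tcp_pos': array([0.19457398, 0.51423388, 0.23088323]), 'eef_rot': array([ 1.79920361e-01,  9.83681052e-01, -4.60484397e-04, -2.00331369e-04]), 'ft_force': array([-0.37214015, -0.21427974,  0.11233914]), 'ft_torque': array([-0.02246738, -0.02089188,  0.01478467]), 'width': 1.000767533681196}
```

View pics/scene0.png

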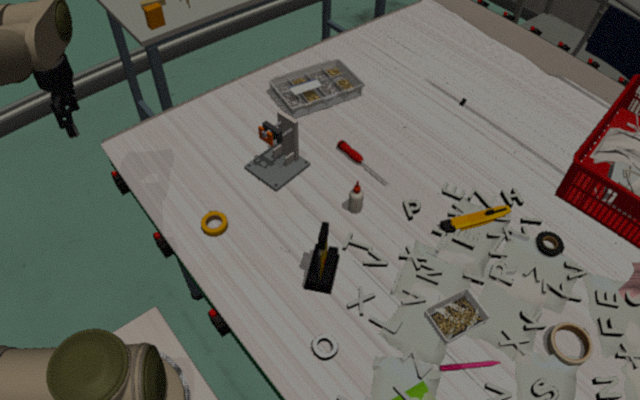

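View pics/top0.png

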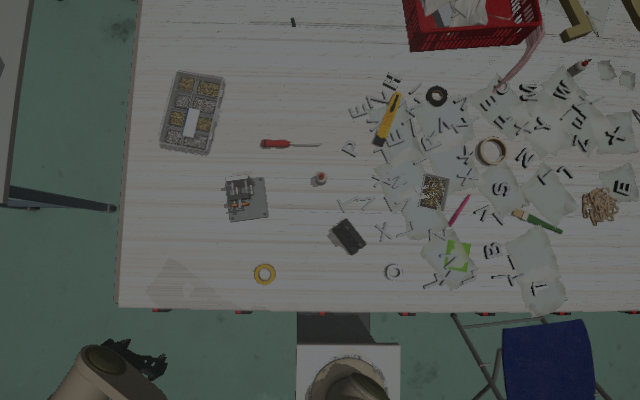

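View pics/wrist0.png

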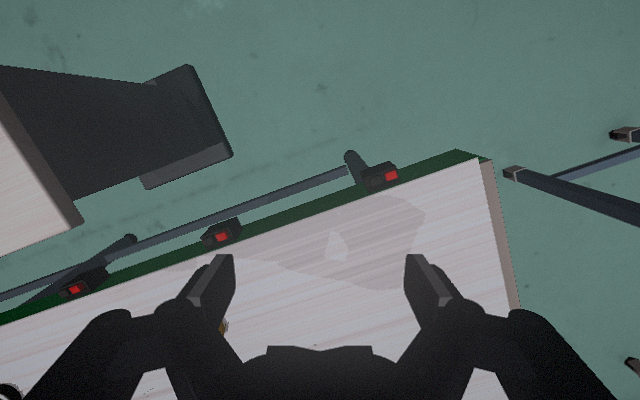

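The scene view shows the gauge and holder at about (322,260), the stand at (278,150), the tape at (214,223), the letter at (324,347) and the bottle at (356,197). In the top view the gauge is at (347,236) and the stand at (245,197). I'll zoom in and extract 3D points next.

```bash
python3 - <<'E'
from h import *
c=cam('scene');t=cam('top')
a=cv2.resize(c['pixels'][200:310,270:370],None,fx=4,fy=4,interpolation=cv2.INTER_CUBIC)
b=cv2.resize(c['pixels'][100:200,230:330],None,fx=4,fy=4,interpolation=cv2.INTER_CUBIC)[:400]
d=cv2.resize(t['pixels'][160:270,210:380],None,fx=4,fy=4,interpolation=cv2.INTER_CUBIC)
a=cv2.resize(a,(400,400))
im=np.hstack([a,b]);cv2.imwrite('pics/z1.png',np.clip(im[:,:,::-1]*1.8,0,255));cv2.imwrite('pics/z2.png',np.clip(d[:,:,::-1]*1.8,0,255))
for n,k in (('scene',c),('top',t)):
    P=cloud(k)
    # gauge grip region: find points z>0.05 near holder
    for nm,ref in (('gauge',(322,262) if n=='scene' else (347,236)),('stand',(278,165) if n=='scene' else (245,197))):
        p0=P[ref[1],ref[0]]
        m=(np.hypot(P[...,0]-p0[0],P[...,1]-p0[1])<.15)&(P[...,2]>.01)&(P[...,2]<.2)
        Q=P[m];print(n,nm,p0,Q[:,:].min(0),Q.max(0))
        for lo,hi in ((.01,.03),(.03,.045),(.1,.135),(.135,.143),(.143,.155)):
            q=Q[(Q[:,2]>lo)&(Q[:,2]<hi)]
            if len(q)>3: print('  ',lo,len(q),q.mean(0).round(3),cv2.minAreaRect(q[:,:2].astype('f4')*1000))
E
```

```text
scene gauge [ 0.46772234 -0.01032294  0.06861766] [ 0.36225903 -0.15939573  0.01000507] [0.60566367 0.0525811  0.16021075]
   0.01 781 [ 0.507 -0.06   0.014] ((488.2030334472656, -73.4971923828125), (265.51416015625, 164.93450927734375), 15.28810977935791)
   0.03 759 [ 0.475 -0.003  0.036] ((478.8186950683594, 2.3904571533203125), (101.76786804199219, 52.33277893066406), 38.43229293823242)
   0.1 88 [ 0.464 -0.012  0.121] ((474.4850769042969, -5.9241943359375), (51.6483268737793, 12.297139167785645), 21.651580810546875)
   0.135 23 [ 0.468 -0.009  0.139] ((478.0877685546875, -5.299808502197266), (38.844844818115234, 10.967069625854492), 18.563392639160156)
   0.143 86 [ 0.476 -0.001  0.152] ((479.3574523925781, 2.52667236328125), (44.82108688354492, 14.03167724609375), 38.55852127075195)
scene stand [0.59020886 0.31816663 0.00836304] [0.52002191 0.25410571 0.01000133] [0.65551821 0.38457899 0.1509583 ]
   0.01 654 [0.587 0.315 0.013] ((588.2474365234375, 319.21209716796875), (124.890380859375, 120.3215103149414), 9.787961959838867)
   0.03 150 [0.62  0.322 0.037] ((614.163330078125,
[... 1308 characters left out ...]
6.5516586303711, 120.34262084960938), 9.125483512878418)
   0.03 54 [0.617 0.327 0.039] ((620.6512451171875, 326.977783203125), (38.53923034667969, 53.30940246582031), 1.548587679862976)
   0.1 171 [0.603 0.325 0.122] ((592.7282104492188, 321.7030944824219), (83.50882720947266, 60.29161834716797), 13.188037872314453)
   0.135 59 [0.586 0.322 0.14 ] ((594.6372680664062, 325.15283203125), (90.03673553466797, 56.00428771972656), 5.796072006225586)
   0.143 228 [0.599 0.326 0.146] ((595.376220703125, 325.47076416015625), (89.21150207519531, 61.40519332885742), 10.987358093261719)[ WARN:0@2.288] global loadsave.cpp:1063 imwrite_ Unsupported depth image for selected encoder is fallbacked to CV_8U.
```

View pics/z1.png

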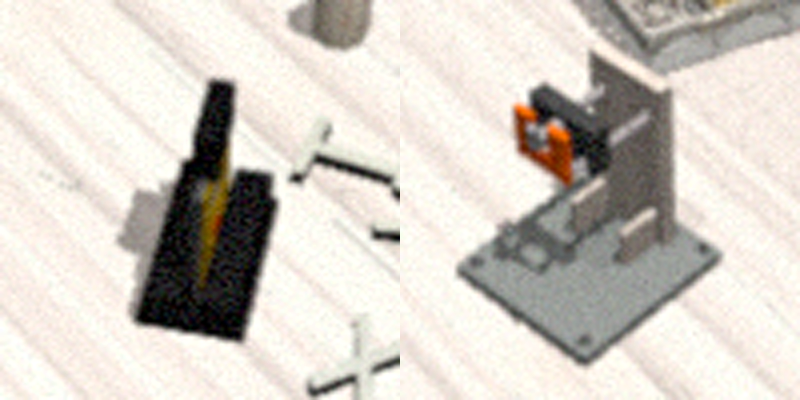

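View pics/z2.png

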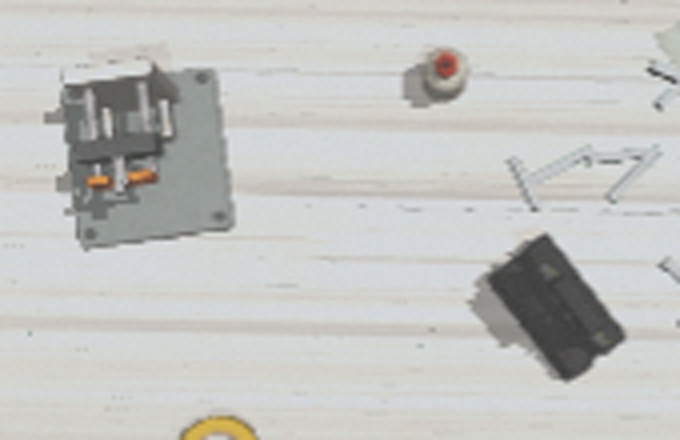

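The yellow marked face looks along about -51.5° (ahead and to the right), so the gauge yaw is about 128.5°. The stand yaw is about 9.4°, with its post behind. Next I refine the stand pose, post and hook from the depth, in the stand frame.

```bash
python3 - <<'E'
from h import *
for n in ('scene','top'):
    k=cam(n);P=cloud(k);I=k['pixels'].astype(int)
    m=(np.hypot(P[...,0]-.59,P[...,1]-.32)<.12)&(P[...,2]>.008)&(P[...,2]<.2)
    Q=P[m];C=I[m]
    hi=Q[(Q[:,2]>.135)]
    q=Q[(Q[:,2]<.02)];r=cv2.minAreaRect(q[:,:2].astype('f4')*1000);print(n,'base',r)
    a=np.radians(9.5);R=np.array([[np.cos(a),np.sin(a)],[-np.sin(a),np.cos(a)]])
    L=(Q[:,:2]-[.589,.322])@R.T*1000
    b=(abs(q[:,:2]-0)>9).any(1)
    Lb=L[Q[:,2]<.02];print(' base loc',np.percentile(Lb,[.5,99.5],axis=0).round(1))
    o=(C[:,0]>C[:,2]*2+15)
    print(' orange',o.sum(),np.percentile(L[o],[3,50,97],axis=0).round(1).tolist(),np.percentile(Q[o,2],[3,50,97]).round(3))
    print(np.polyfit(L[o][:,1],L[o][:,0],1))
    h=Q[:,2]>.12
    post=h&(L[:,0]>15)
    print(' post',np.percentile(L[post],[2,50,98],axis=0).round(1).tolist(),np.percentile(Q[post,2],[2,50,98]).round(3))
    # map x histogram by y for z>.125
    for x0 in range(-60,60,6):
        s=h&(L[:,0]>=x0)&(L[:,0]<x0+6)
        if s.sum(): print('   x',x0,s.sum(),'y',np.percentile(L[s,1],[3,50,97]).round(0),'z',np.percentile(Q[s,2],[3,50,97]).round(3),C[s].mean(0).round(0))
E
```

```text
scene base ((588.3728637695312, 320.96136474609375), (126.4425048828125, 121.64386749267578), 9.826433181762695)
 base loc [[-63.1 -60.4]
 [ 59.1  57.5]]
 orange 115 [[-34.3, -22.1], [-31.7, -11.0], [-14.7, 18.7]] [0.116 0.133 0.149]
[ 1.93476648e-02 -3.03322454e+01]
 post [[26.6, -31.5], [40.2, -2.5], [49.8, 29.2]] [0.12  0.137 0.146]
   x -42 17 y [-4. -0.  3.] z [0.133 0.142 0.147] [59. 49. 47.]
   x -36 89 y [-22.  -7.  22.] z [0.121 0.137 0.149] [78. 40. 21.]
   x -30 32 y [-22.  -5.  19.] z [0.121 0.144 0.15 ] [105.  56.  27.]
   x -24 4 y [-2.  0.  5.] z [0.136 0.139 0.141] [108.  82.  71.]
   x -18 100 y [-27.  -6.  24.] z [0.121 0.136 0.145] [31. 28. 27.]
   x -12 60 y [-28.  -7.  27.] z [0.124 0.143 0.147] [40. 39. 39.]
   x -6 38 y [-29. -10.  27.] z [0.124 0.143 0.146] [52. 50. 50.]
   x 6 1 y [-20. -20. -20.] z [0.121 0.121 0.121] [102.  99.  97.]
   x 12 4 y [-23. -20.  16.] z [0.12  0.121 0.121] [96. 92. 92.]
   x 18 3 y [16. 18. 18.] z [0.12  0.12  0.121] [102.  96.  98.]
   x 24 4 y [-20.  -3.  16.] z [0.12  0.12  0.122] [98. 93. 93.]
   x 30 6 y [-24.  -5.  17.] z [
[... 926 characters left out ...]
  29.] z [0.133 0.146 0.149] [56. 57. 56.]
   x -6 43 y [-24.   1.  28.] z [0.14  0.146 0.149] [57. 58. 57.]
   x 0 5 y [-11.  25.  29.] z [0.12  0.124 0.143] [78. 78. 77.]
   x 6 8 y [-17.  20.  24.] z [0.121 0.122 0.124] [90. 88. 88.]
   x 12 7 y [-18. -13.  24.] z [0.12  0.122 0.123] [90. 89. 89.]
   x 18 7 y [-17.  20.  25.] z [0.121 0.123 0.126] [86. 86. 85.]
   x 24 8 y [-19.  19.  24.] z [0.12  0.124 0.126] [85. 83. 83.]
   x 30 8 y [-18.  18.  24.] z [0.12  0.122 0.124] [84. 83. 83.]
   x 36 66 y [-27.   1.  29.] z [0.121 0.138 0.149] [74. 73. 71.]
   x 42 48 y [-28.  -0.  31.] z [0.128 0.145 0.149] [112. 114. 113.]
   x 48 28 y [-25.   4.  32.] z [0.143 0.146 0.149] [114. 114. 113.]
```

```bash
cat >> h.py <<'E'
from scipy.spatial.transform import Rotation as Ro
def rel(tgt,yaw_y=None):
    s=bot.observe();R=Ro.from_quat(s['eef_rot']).as_matrix()
    d=R.T@(np.array(tgt)-s['tcp_pos'])*100
    y=np.degrees(np.arctan2(R[1,1],R[0,1]))
    sp=None if yaw_y is None else -np.radians((yaw_y-y+180)%360-180)
    print('shift cm',d.round(2),'spin',sp,'yaw_y now',y.round(2),'tcp',s['tcp_pos'].round(4),'tilt',R[:,2].round(4),'t',s['t'],'F',s['ft_force'].round(2),'w',s['width'])
E
python3 -c "
from h import *
rel([.4795,.0042,.22],128.5)"
```

```text
shift cm [-44.7  -37.63   1.13] spin -1.033757537742718 yaw_y now 69.27 tcp [0.1946 0.5143 0.2312] tilt [-1.e-04 -2.e-04 -1.e+00] t 0.35 F [ 0.65  0.15 -0.12] w 1.0003772842856755
```

Request:
{"method": "servo_tool", "body": {
  "plan": [
    {"x":-44.7,"y":-37.6,"z":1.1,"spin":-1.034,"fingers":1},
    {"x":-44.7,"y":-37.6,"z":1.1,"spin":-1.034,"fingers":1},
    {"x":-44.7,"y":-37.6,"z":1.1,"spin":-1.034,"fingers":1},
    {"x":-44.7,"y":-37.6,"z":1.1,"spin":-1.034,"fingers":1},
    {"x":-44.7,"y":-37.6,"z":1.1,"spin":-1.034,"fingers":1},
    {"x":-44.7,"y":-37.6,"z":1.1,"spin":-1.034,"fingers":1},
    {"x":-44.7,"y":-37.6,"z":1.1,"spin":-1.034,"fingers":1},
    {"x":-44.7,"y":-37.6,"z":1.1,"spin":-1.034,"fingers":1},
    {"x":-44.7,"y":-37.6,"z":1.1,"spin":-1.034,"fingers":1},
    {"x":-44.7,"y":-37.6,"z":1.1,"spin":-1.034,"fingers":1},
    {"x":-44.7,"y":-37.6,"z":1.1,"spin":-1.034,"fingers":1},
    {"x":-44.7,"y":-37.6,"z":1.1,"spin":-1.034,"fingers":1},
    {"x":-44.7,"y":-37.6,"z":1.1,"spin":-1.034,"fingers":1},
    {"x":-44.7,"y":-37.6,"z":1.1,"spin":-1.034,"fingers":1}
  ]
}}

```text
t: 2.1
tcp_pos: [0.4792, 0.0057, 0.2206]
eef_rot: [-0.331, 0.944, -0.0, 0.0]
ft_force: [-0.0, -0.7, 1.0]
width: 0.999
```

```bash
python3 - <<'E'
from h import *
rel([.4795,.0042,.12],128.5)
c=cam('wrist','w1.png');P=cloud(c)
m=(np.hypot(P[...,0]-.4795,P[...,1]-.004)<.05)&(P[...,2]>.145)&(P[...,2]<.165)&(c['pixels'].max(-1)<90)
Q=P[m];print(len(Q),Q.mean(0),np.percentile(Q[:,2],[5,50,95]),cv2.minAreaRect(Q[:,:2].astype('f4')*1000))
v,u=np.where(m);print(u.min(),u.max(),v.min(),v.max())
E
```

```text
shift cm [ 0.07 -0.14 10.06] spin 0.002149966167806464 yaw_y now 128.62 tcp [0.4792 0.0057 0.2206] tilt [ 3.e-04  0.e+00 -1.e+00] t 2.1 F [-0.05 -0.67  0.99] w 0.9989853502657312
1091 [0.47706023 0.00225903 0.15847648] [0.15370266 0.15902197 0.16010667] ((478.87054443359375, 3.800640106201172), (44.19859313964844, 13.724058151245117), 38.430477142333984)
309 327 181 240
```

View pics/w1.png

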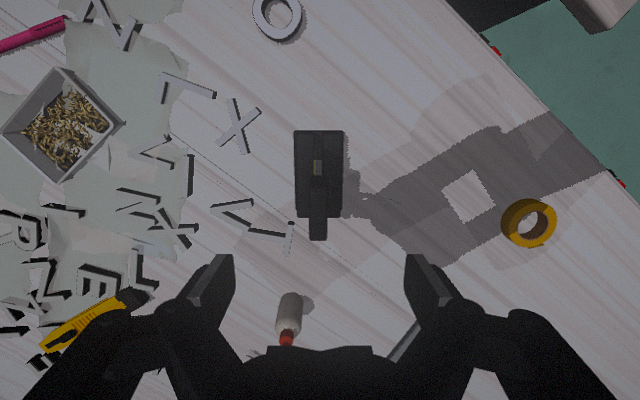

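Request:
{"method": "servo_tool", "body": {
  "plan": [
    {"x":0.1,"y":-0.15,"z":5,"fingers":1},
    {"x":0.1,"y":-0.15,"z":9,"fingers":0.8},
    {"x":0.1,"y":-0.15,"z":10,"fingers":0.5},
    {"x":0.1,"y":-0.15,"z":10,"fingers":0.3},
    {"x":0.1,"y":-0.15,"z":10,"fingers":0.15},
    {"x":0.1,"y":-0.15,"z":10,"fingers":0},
    {"x":0.1,"y":-0.15,"z":10,"fingers":0},
    {"x":0.1,"y":-0.15,"z":10,"fingers":0}
  ],
  "squeeze": 80
}}

```text
validation failed for argument at $.pl...
```

```bash
python3 - <<'E'
from h import *
rel([.4795,.0042,.27],128.5)
E
```

```text
shift cm [ 0.06 -0.12 -4.94] spin 0.0019447694307892231 yaw_y now 128.61 tcp [0.4793 0.0055 0.2206] tilt [ 3.e-04 -1.e-04 -1.e+00] t 2.15 F [-0.48 -0.11 -0.2 ] w 0.9979892816526216
```

Request:
{"method": "servo_tool", "body": {
  "plan": [
    {"x":0.1,"y":-0.15,"z":5,"spin":0,"fingers":1},
    {"x":0.1,"y":-0.15,"z":9,"spin":0,"fingers":0.8},
    {"x":0.1,"y":-0.15,"z":10,"spin":0,"fingers":0.5},
    {"x":0.1,"y":-0.15,"z":10,"spin":0,"fingers":0.3},
    {"x":0.1,"y":-0.15,"z":10,"spin":0,"fingers":0.15},
    {"x":0.1,"y":-0.15,"z":10,"spin":0,"fingers":0},
    {"x":0.1,"y":-0.15,"z":10,"spin":0,"fingers":0},
    {"x":0.1,"y":-0.15,"z":10,"spin":0,"fingers":0}
  ],
  "squeeze": 80
}}

```text
t: 3.15
tcp_pos: [0.4803, 0.003, 0.1219]
eef_rot: [-0.33, 0.944, -0.0, 0.001]
ft_force: [-1.6, 2.3, 6.2]
width: 0.149
```

```bash
python3 - <<'E'
from h import *
rel([.4795,.0042,.27],128.5)
E
```

```text
shift cm [ -0.04   0.12 -14.81] spin 0.000448063889048354 yaw_y now 128.53 tcp [0.4803 0.003  0.1219] tilt [ 2.6e-03  1.0e-04 -1.0e+00] t 3.15 F [-1.57  2.32  6.19] w 0.14930072745266046
```

Request:
{"method": "servo_tool", "body": {
  "plan": [
    {"x":0,"y":0,"z":-1,"spin":0,"fingers":0},
    {"x":0,"y":0,"z":-3,"spin":0,"fingers":0},
    {"x":0,"y":0,"z":-7,"spin":0,"fingers":0},
    {"x":0,"y":0,"z":-12,"spin":0,"fingers":0},
    {"x":0,"y":0,"z":-16,"spin":0,"fingers":0},
    {"x":0,"y":0,"z":-16,"spin":0,"fingers":0},
    {"x":0,"y":0,"z":-16,"spin":0,"fingers":0}
  ]
}}

```text
t: 4.03
tcp_pos: [0.4793, 0.0027, 0.2798]
eef_rot: [-0.33, 0.944, 0.0, -0.0]
ft_force: [-0.3, 0.6, -1.4]
width: 0.154
```

```bash
python3 - <<'E'
from h import *
rel([.4795,.0042,.27],9.4)
cam('scene','s2.png');cam('wrist','w2.png')
a=cv2.imread('pics/s2.png')[120:320,200:400];b=cv2.imread('pics/w2.png')[:, 120:520]
cv2.imwrite('pics/z3.png',np.hstack([cv2.resize(a,(400,400)),b]))
E
```

```text
shift cm [-0.11  0.1   0.98] spin 2.078793170364091 yaw_y now 128.51 tcp [0.4793 0.0027 0.2798] tilt [-1.1e-03  1.0e-04 -1.0e+00] t 4.025 F [-0.34  0.63 -1.41] w 0.1536275607539804
```

View pics/z3.png

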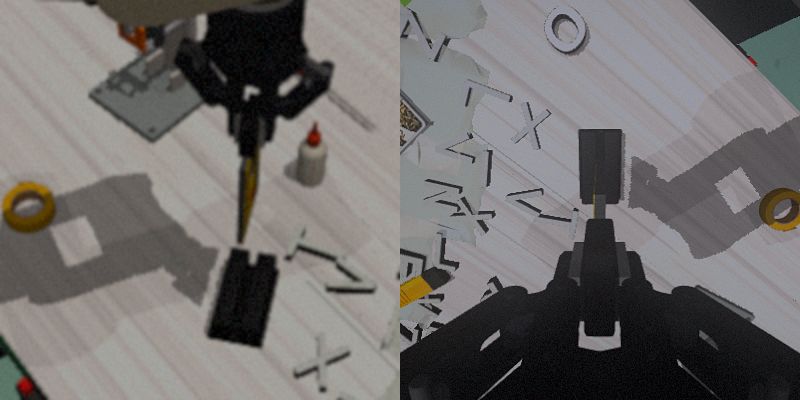

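The gauge is held and its yellow face is visible on the right of the plate. Next I carry it in front of the hook while turning it.

```bash
python3 - <<'E'
from h import *
rel([.5125,.3098,.285],9.4)
E
```

```text
shift cm [-21.71  21.96  -0.57] spin 2.0788284117654037 yaw_y now 128.51 tcp [0.4793 0.0028 0.2792] tilt [-2.5e-03  5.0e-04 -1.0e+00] t 4.125 F [-0.31 -0.6  -2.1 ] w 0.1490407710281767
```

Request:
{"method": "servo_tool", "body": {
  "plan": [
    {"x":-1.8,"y":1.8,"z":-0.5,"spin":0.17,"fingers":0},
    {"x":-3.6,"y":3.6,"z":-0.5,"spin":0.34,"fingers":0},
    {"x":-5.4,"y":5.5,"z":-0.5,"spin":0.51,"fingers":0},
    {"x":-7.2,"y":7.3,"z":-0.5,"spin":0.68,"fingers":0},
    {"x":-9.0,"y":9.1,"z":-0.5,"spin":0.85,"fingers":0},
    {"x":-10.8,"y":11.0,"z":-0.5,"spin":1.02,"fingers":0},
    {"x":-12.6,"y":12.8,"z":-0.5,"spin":1.19,"fingers":0},
    {"x":-14.4,"y":14.6,"z":-0.5,"spin":1.36,"fingers":0},
    {"x":-16.2,"y":16.4,"z":-0.5,"spin":1.53,"fingers":0},
    {"x":-18.0,"y":18.3,"z":-0.5,"spin":1.7,"fingers":0},
    {"x":-19.8,"y":20.1,"z":-0.5,"spin":1.87,"fingers":0},
    {"x":-21.7,"y":22.0,"z":-0.5,"spin":2.04,"fingers":0},
    {"x":-21.7,"y":22.0,"z":-0.5,"spin":2.079,"fingers":0},
    {"x":-21.7,"y":22.0,"z":-0.5,"spin":2.079,"fingers":0},
    {"x":-21.7,"y":22.0,"z":-0.5,"spin":2.079,"fingers":0}
  ]
}}

```text
t: 6.0
tcp_pos: [0.5125, 0.3097, 0.2848]
eef_rot: [0.647, 0.763, -0.001, -0.0]
ft_force: [-0.7, -0.3, -2.1]
width: 0.15
```

```bash
python3 - <<'E'
from h import *
rel([.5125,.3098,.177],9.4)
c=cam('scene','s3.png');t=cam('top','t3.png');cam('wrist','w3.png')
a=cv2.imread('pics/s3.png')[60:200,210:350];b=cv2.imread('pics/w3.png')[:, 120:520]
cv2.imwrite('pics/z4.png',np.hstack([cv2.resize(a,(400,400)),b]))
E
```

```text
shift cm [1.000e-02 1.000e-02 1.078e+01] spin 0.00045189003433040087 yaw_y now 9.43 tcp [0.5125 0.3097 0.2848] tilt [-1.1e-03 -4.0e-04 -1.0e+00] t 6.0 F [-0.72 -0.32 -2.05] w 0.14974239358202338
```

View pics/z4.png

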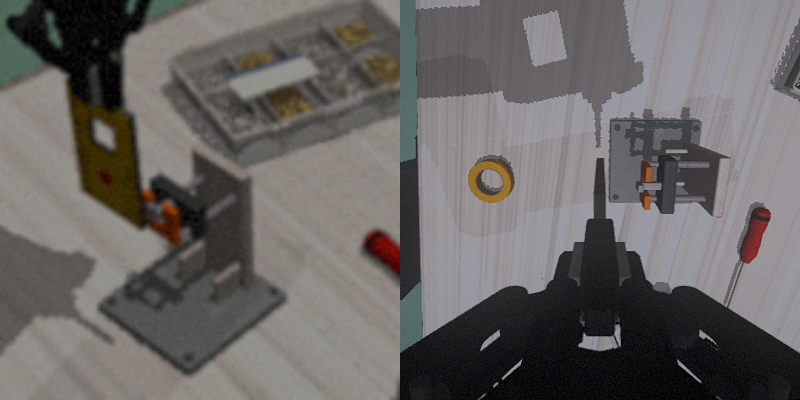

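The scene view shows the yellow face outward, with its window at about (100,130) in the left crop and the hook just beyond the plate. In the wrist view the pad and lip are at about (648,186) in the composite. Before descending I check the gauge heights and the hook position in the wrist view.

```bash
python3 - <<'E'
from h import *
a=np.radians(9.4);R=np.array([[np.cos(a),np.sin(a)],[-np.sin(a),np.cos(a)]]);O=[.5717,.3196]
for n in ('scene','wrist'):
    c=cam(n);P=cloud(c);I=c['pixels'].astype(int);L=(P[...,:2]-O)@R.T*1000
    near=(abs(L[...,0])<100)&(abs(L[...,1])<80)
    o=near&(I[...,0]>I[...,2]*2+15)&(P[...,2]>.1)&(P[...,2]<.16)&(L[...,0]>-30)
    if o.sum(): print(n,'orange',o.sum(),np.percentile(L[o],[3,50,97],axis=0).round(1).tolist(),np.percentile(P[o][:,2],[3,50,97]).round(3))
    h=near&(P[...,2]>.125)&(P[...,2]<.155)
    for x0 in range(-32,64,4):
        s=h&(L[...,0]>=x0)&(L[...,0]<x0+4)
        if s.sum()>2: print('   x',x0,s.sum(),'y',np.percentile(L[s][:,1],[3,50,97]).round(0),'z',np.percentile(P[s][:,2],[3,50,97]).round(3))
    g=near&(L[...,0]<-45)&(L[...,0]>-75)&(P[...,2]>.12)&(P[...,2]<.29)
    print(n,'gauge',g.sum(),np.percentile(L[g],[2,50,98],axis=0).round(1).tolist(),np.percentile(P[g][:,2],[1,50,99]).round(4))
    if n=='scene':
        y=g&(I[...,0]>I[...,2]*1.7+10);print('yellow y z',np.percentile(L[y],[1,50,99],axis=0).round(1).tolist(),np.percentile(P[y][:,2],[1,99]).round(4))
        # window: per row of z count gaps near y=0
        for z in np.arange(.16,.285,.004):
            s=g&(abs(P[...,2]-z)<.002)&(abs(L[...,1])<9); print(round(z,3),s.sum(),end='; ')
E
```

```text
scene orange 97 [[-16.6, -22.6], [-14.2, -13.5], [3.5, 16.0]] [0.116 0.132 0.149]
   x -24 14 y [-5. -0.  3.] z [0.131 0.141 0.148]
   x -20 17 y [-22.  -4.   4.] z [0.131 0.143 0.149]
   x -16 51 y [-22. -10.  14.] z [0.126 0.14  0.149]
   x -12 20 y [-22. -15.  17.] z [0.127 0.141 0.149]
   x 0 65 y [-28.  -5.  25.] z [0.127 0.138 0.145]
   x 4 50 y [-29.  -9.  23.] z [0.126 0.14  0.145]
   x 8 33 y [-29. -10.  24.] z [0.13  0.143 0.146]
   x 12 30 y [-27.  -6.  27.] z [0.132 0.143 0.146]
   x 16 4 y [-6.  3. 18.] z [0.141 0.142 0.143]
   x 52 34 y [-31.  -6.  27.] z [0.127 0.138 0.147]
   x 56 94 y [-31.  -2.  26.] z [0.126 0.136 0.145]
   x 60 38 y [-32.  -8.  28.] z [0.131 0.143 0.147]
scene gauge 813 [[-65.6, -35.7], [-62.0, -8.5], [-56.5, 33.3]] [0.1726 0.2267 0.2876]
yellow y z [[-64.6, -35.8], [-62.1, -6.9], [-58.6, 31.5]] [0.1764 0.2828]
0.16 0; 0.164 0; 0.168 0; 0.172 3; 0.176 7; 0.18 5; 0.184 7; 0.188 9; 0.192 6; 0.196 7; 0.2 6; 0.204 5; 0.208 10; 0.212 7; 0.216 7; 0.22 7; 0.224 6; 0.228 5; 0.232 15; 0.236 9; 0.24 0; 0.244 0; 0.248 0; 0.252 0; 0.256 0; 0.26 3; 0.264 6; 0.
[... 234 characters left out ...]
22 y [-19.   4.  23.] z [0.126 0.144 0.152]
   x -12 167 y [-19.   2.  23.] z [0.13  0.15  0.152]
   x -8 31 y [-2.  2.  5.] z [0.138 0.141 0.142]
   x -4 36 y [-2.  2.  5.] z [0.134 0.141 0.142]
   x 0 235 y [-24.   2.  26.] z [0.126 0.139 0.147]
   x 4 256 y [-25.   7.  29.] z [0.131 0.147 0.148]
   x 8 226 y [-24.   4.  29.] z [0.14  0.147 0.148]
   x 12 224 y [-24.   4.  29.] z [0.137 0.147 0.148]
   x 16 63 y [-24.   5.  28.] z [0.144 0.146 0.148]
   x 52 136 y [-28. -11.  25.] z [0.126 0.136 0.146]
   x 56 584 y [-27.   7.  31.] z [0.126 0.143 0.148]
   x 60 251 y [-28.   4.  31.] z [0.138 0.147 0.148]
wrist gauge 715 [[-63.5, 21.8], [-59.0, 35.1], [-55.4, 35.6]] [0.1809 0.2853 0.2898]
```

Request:
{"method": "servo_tool", "body": {
  "plan": [
    {"x":0,"y":0,"z":3,"spin":0,"fingers":0},
    {"x":0,"y":0,"z":6,"spin":0,"fingers":0},
    {"x":0,"y":0,"z":9,"spin":0,"fingers":0},
    {"x":0,"y":0,"z":10.8,"spin":0,"fingers":0},
    {"x":0,"y":0,"z":10.8,"spin":0,"fingers":0},
    {"x":0,"y":1,"z":10.8,"spin":0,"fingers":0},
    {"x":0,"y":2,"z":10.8,"spin":0,"fingers":0},
    {"x":0,"y":2.5,"z":10.8,"spin":0,"fingers":0},
    {"x":0,"y":2.5,"z":10.8,"spin":0,"fingers":0},
    {"x":0,"y":2.5,"z":10.8,"spin":0,"fingers":0}
  ]
}}

```text
t: 7.5
tcp_pos: [0.5371, 0.3141, 0.1774]
eef_rot: [0.647, 0.763, -0.0, -0.0]
ft_force: [0.4, 0.8, -1.5]
width: 0.151
```

```bash
python3 - <<'E'
from h import *
rel([.5125,.3098,.177],9.4)
c=cam('scene','s4.png');cam('wrist','w4.png')
a=cv2.imread('pics/s4.png')[80:190,220:330];b=cv2.imread('pics/w4.png')[:, 120:520]
cv2.imwrite('pics/z5.png',np.hstack([cv2.resize(a,(400,400)),b]))
E
```

```text
shift cm [-0.02 -2.5   0.04] spin -1.0340419928824872e-05 yaw_y now 9.4 tcp [0.5371 0.3141 0.1774] tilt [-2.e-04 -0.e+00 -1.e+00] t 7.5 F [ 0.42  0.76 -1.46] w 0.15143070381387785
```

View pics/z5.png

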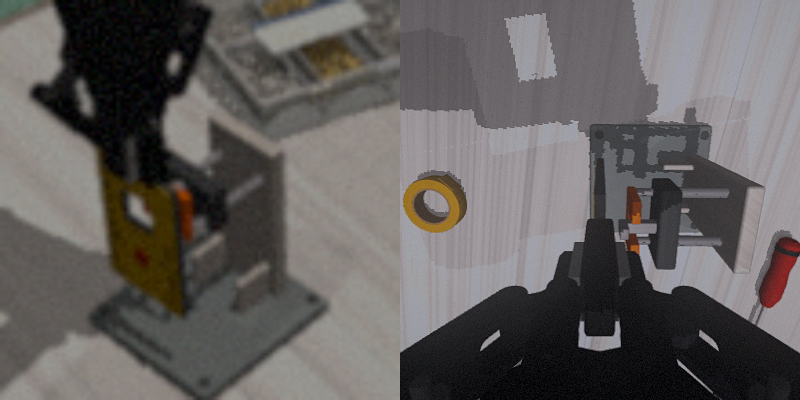

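Request:
{"method": "servo_tool", "body": {
  "plan": [
    {"x":0,"y":0.4,"z":0,"spin":0,"fingers":0},
    {"x":0,"y":0.8,"z":0,"spin":0,"fingers":0},
    {"x":0,"y":1.0,"z":0,"spin":0,"fingers":0},
    {"x":0,"y":1.2,"z":0,"spin":0,"fingers":0},
    {"x":0,"y":1.2,"z":0,"spin":0,"fingers":0}
  ]
}}

```text
t: 8.22
tcp_pos: [0.5492, 0.316, 0.1772]
eef_rot: [0.647, 0.763, -0.0, -0.0]
ft_force: [0.2, -0.5, -1.6]
width: 0.151
```

```bash
python3 - <<'E'
from h import *
for i in range(3):
    rel([.5125,.3098,.177],9.4)
    c=cam('scene','s5.png')
a=cv2.imread('pics/s5.png')[80:190,220:330]
cv2.imwrite('pics/z6.png',cv2.resize(a,(500,500),interpolation=cv2.INTER_CUBIC))
E
```

```text
shift cm [-0.02 -3.72  0.02] spin -8.63121009131104e-05 yaw_y now 9.4 tcp [0.5492 0.316  0.1772] tilt [-0. -0. -1.] t 8.225 F [ 0.21 -0.48 -1.64] w 0.15125942025404143
shift cm [-0.01 -3.71  0.03] spin -9.744279506756854e-05 yaw_y now 9.39 tcp [0.5491 0.316  0.1773] tilt [-1.e-04 -0.e+00 -1.e+00] t 8.275 F [ 0.51  0.66 -1.13] w 0.15559757470398852
shift cm [-0.02 -3.71  0.03] spin -3.769633986011473e-05 yaw_y now 9.4 tcp [0.549  0.316  0.1773] tilt [-1.e-04 -0.e+00 -1.e+00] t 8.325 F [-0.22  0.92 -1.21] w 0.14948675318618065
```

View pics/z6.png

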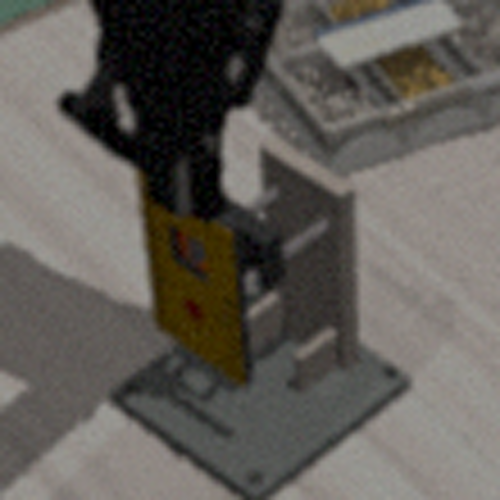

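The lip and pad show inside the window at about (190,250), with no contact force yet. I creep in by feel.

Request:
{"method": "servo_tool", "body": {
  "plan": [
    {"x":0,"y":0.2,"z":0,"spin":0,"fingers":0},
    {"x":0,"y":0.4,"z":0,"spin":0,"fingers":0},
    {"x":0,"y":0.4,"z":0,"spin":0,"fingers":0},
    {"x":0,"y":0.4,"z":0,"spin":0,"fingers":0}
  ]
}}

```text
t: 8.88
tcp_pos: [0.5531, 0.3166, 0.1773]
eef_rot: [0.647, 0.763, 0.0, 0.0]
ft_force: [-0.2, -0.3, -0.7]
width: 0.152
```

Request:
{"method": "servo_tool", "body": {
  "plan": [
    {"x":0,"y":0.1,"z":0,"spin":0,"fingers":0},
    {"x":0,"y":0.2,"z":0,"spin":0,"fingers":0},
    {"x":0,"y":0.2,"z":0,"spin":0,"fingers":0},
    {"x":0,"y":0.2,"z":0,"spin":0,"fingers":0}
  ]
}}

```text
t: 9.38
tcp_pos: [0.5548, 0.317, 0.1772]
eef_rot: [0.647, 0.763, -0.0, -0.0]
ft_force: [-3.2, -0.4, -0.6]
width: 0.15
```

Request:
{"method": "servo_tool", "body": {
  "plan": [
    {"x":0,"y":0.1,"z":0,"spin":0,"fingers":0},
    {"x":0,"y":0.2,"z":0,"spin":0,"fingers":0},
    {"x":0,"y":0.2,"z":0,"spin":0,"fingers":0},
    {"x":0,"y":0.2,"z":0,"spin":0,"fingers":0}
  ]
}}

```text
t: 9.88
tcp_pos: [0.5568, 0.3173, 0.1772]
eef_rot: [0.647, 0.763, -0.0, -0.0]
ft_force: [-3.5, -0.8, -0.5]
width: 0.156
```

Request:
{"method": "servo_tool", "body": {
  "plan": [
    {"x":0,"y":0.1,"z":0,"spin":0,"fingers":0},
    {"x":0,"y":0.2,"z":0,"spin":0,"fingers":0},
    {"x":0,"y":0.2,"z":0,"spin":0,"fingers":0},
    {"x":0,"y":0.2,"z":0,"spin":0,"fingers":0}
  ]
}}

```text
t: 10.38
tcp_pos: [0.5587, 0.3176, 0.1772]
eef_rot: [0.647, 0.763, -0.0, -0.0]
ft_force: [-5.9, -0.6, -0.7]
width: 0.152
```

Request:
{"method": "servo_tool", "body": {
  "plan": [
    {"x":0,"y":0.1,"z":0,"spin":0,"fingers":0},
    {"x":0,"y":0.2,"z":0,"spin":0,"fingers":0},
    {"x":0,"y":0.2,"z":0,"spin":0,"fingers":0},
    {"x":0,"y":0.2,"z":0,"spin":0,"fingers":0}
  ]
}}

```text
t: 10.88
tcp_pos: [0.5604, 0.3179, 0.1773]
eef_rot: [0.647, 0.763, -0.001, -0.0]
ft_force: [-7.5, -2.2, 1.8]
width: 0.152
```

```bash
python3 - <<'E'
from h import *
F=[]
for i in range(8):
    c=cam('wrist','w6.png'); F.append(bot.observe()['ft_force'])
print(np.mean(F,0),np.std(F,0))
rel([.5125,.3098,.162],9.4)
E
```

```text
[-6.65615285 -1.46614312  0.29261724] [0.57663053 0.32901624 0.29409319]
shift cm [-0.02 -4.86  1.53] spin -1.898755538557464e-05 yaw_y now 9.4 tcp [0.5604 0.3179 0.1772] tilt [-1.5e-03 -4.0e-04 -1.0e+00] t 11.275 F [-6.22 -1.53  0.35] w 0.15580626495944414
```

View pics/w6.png

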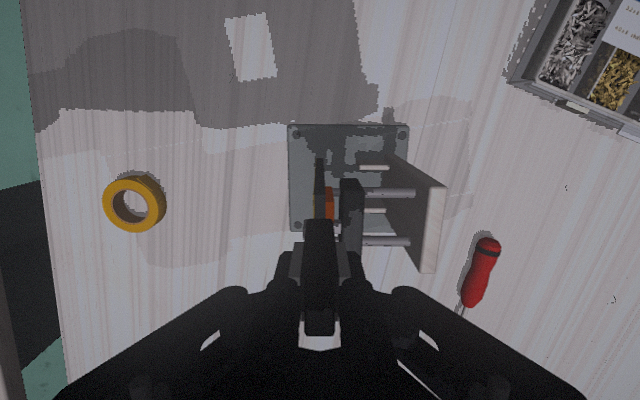

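The axial force is about 6.8 N, so the pad has travelled about 6.8 mm, past the 5 mm needed to clear the lip. I lower now.

Request:
{"method": "servo_tool", "body": {
  "plan": [
    {"x":0,"y":0,"z":0.2,"spin":0,"fingers":0},
    {"x":0,"y":0,"z":0.4,"spin":0,"fingers":0},
    {"x":0,"y":0,"z":0.6,"spin":0,"fingers":0},
    {"x":0,"y":0,"z":0.7,"spin":0,"fingers":0},
    {"x":0,"y":0,"z":0.7,"spin":0,"fingers":0}
  ]
}}

```text
t: 11.9
tcp_pos: [0.5603, 0.318, 0.1701]
eef_rot: [0.647, 0.763, -0.001, -0.001]
ft_force: [-6.4, -1.2, 0.3]
width: 0.156
```

Request:
{"method": "servo_tool", "body": {
  "plan": [
    {"x":0,"y":0,"z":0.2,"spin":0,"fingers":0},
    {"x":0,"y":0,"z":0.4,"spin":0,"fingers":0},
    {"x":0,"y":0,"z":0.5,"spin":0,"fingers":0},
    {"x":0,"y":0,"z":0.5,"spin":0,"fingers":0}
  ]
}}

```text
t: 12.4
tcp_pos: [0.5603, 0.318, 0.1651]
eef_rot: [0.647, 0.763, -0.001, -0.001]
ft_force: [-7.3, -1.2, -0.7]
width: 0.157
```

Request:
{"method": "servo_tool", "body": {
  "plan": [
    {"x":0,"y":0,"z":0.1,"spin":0,"fingers":0},
    {"x":0,"y":0,"z":0.2,"spin":0,"fingers":0},
    {"x":0,"y":0,"z":0.2,"spin":0,"fingers":0}
  ]
}}

```text
t: 12.78
tcp_pos: [0.5604, 0.318, 0.1631]
eef_rot: [0.647, 0.763, -0.001, -0.001]
ft_force: [-6.5, -0.6, -0.6]
width: 0.152
```

Request:
{"method": "servo_tool", "body": {
  "plan": [
    {"x":0,"y":0,"z":0.1,"spin":0,"fingers":0},
    {"x":0,"y":0,"z":0.1,"spin":0,"fingers":0},
    {"x":0,"y":0,"z":0.1,"spin":0,"fingers":0}
  ]
}}

```text
t: 13.15
tcp_pos: [0.5604, 0.318, 0.1621]
eef_rot: [0.647, 0.763, -0.001, -0.001]
ft_force: [-5.9, -1.0, -0.6]
width: 0.152
```

Request:
{"method": "servo_tool", "body": {
  "plan": [
    {"x":0,"y":0,"z":0.1,"spin":0,"fingers":0},
    {"x":0,"y":0,"z":0.1,"spin":0,"fingers":0},
    {"x":0,"y":0,"z":0.1,"spin":0,"fingers":0}
  ]
}}

```text
t: 13.52
tcp_pos: [0.5605, 0.318, 0.1619]
eef_rot: [0.647, 0.763, -0.0, -0.0]
ft_force: [-8.7, -2.4, 4.2]
width: 0.152
```

Request:
{"method": "servo_tool", "body": {
  "plan": [
    {"x":0,"y":0,"z":0.1,"spin":0,"fingers":0},
    {"x":0,"y":0,"z":0.1,"spin":0,"fingers":0},
    {"x":0,"y":0,"z":0.1,"spin":0,"fingers":0}
  ]
}}

```text
t: 13.9
tcp_pos: [0.5605, 0.318, 0.1618]
eef_rot: [0.647, 0.763, 0.0, 0.0]
ft_force: [-10.1, -2.5, 8.7]
width: 0.154
```

Seated: Fz rose by about 9 N at TCP z 0.162, as predicted. I relieve the press, ease the plate toward the lip and read the force.

Request:
{"method": "servo_tool", "body": {
  "plan": [
    {"x":0,"y":0,"z":-0.1,"spin":0,"fingers":0},
    {"x":0,"y":-0.1,"z":-0.15,"spin":0,"fingers":0},
    {"x":0,"y":-0.15,"z":-0.15,"spin":0,"fingers":0},
    {"x":0,"y":-0.15,"z":-0.15,"spin":0,"fingers":0}
  ]
}}

```text
t: 14.4
tcp_pos: [0.5595, 0.3178, 0.1619]
eef_rot: [0.647, 0.763, 0.0, 0.0]
ft_force: [-4.8, -0.5, 1.2]
width: 0.153
```

```bash
python3 - <<'E'
from h import *
F=[]
for i in range(4):
    c=cam('scene','s7.png'); F.append(bot.observe()['ft_force'])
print(np.mean(F,0))
rel([.5125,.3098,.162],9.4)
a=cv2.imread('pics/s7.png')[80:190,220:330]
cv2.imwrite('pics/z7.png',cv2.resize(a,(500,500),interpolation=cv2.INTER_CUBIC))
E
```

```text
[-4.75043379 -0.62599405  1.13508337]
shift cm [-0.02 -4.77 -0.01] spin -9.01499830545803e-05 yaw_y now 9.39 tcp [0.5595 0.3178 0.1619] tilt [ 1.e-04  1.e-04 -1.e+00] t 14.6 F [-5.57 -0.65  1.35] w 0.1513683827859979
```

View pics/z7.png

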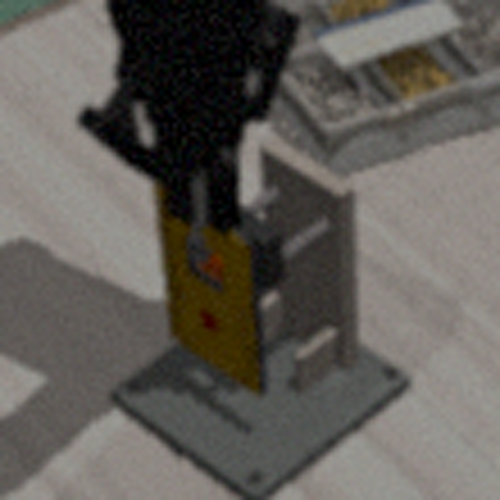

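Request:
{"method": "servo_tool", "body": {
  "plan": [
    {"x":0,"y":0,"z":0,"spin":0,"fingers":0.25},
    {"x":0,"y":0,"z":0,"spin":0,"fingers":0.5},
    {"x":0,"y":0,"z":0,"spin":0,"fingers":0.7},
    {"x":0,"y":0,"z":0,"spin":0,"fingers":0.7},
    {"x":0,"y":0,"z":0,"spin":0,"fingers":0.7},
    {"x":0,"y":0,"z":-1,"spin":0,"fingers":0.7},
    {"x":0,"y":0,"z":-4,"spin":0,"fingers":0.7},
    {"x":0,"y":0,"z":-9,"spin":0,"fingers":0.7},
    {"x":0,"y":0,"z":-14,"spin":0,"fingers":0.7},
    {"x":0,"y":0,"z":-14,"spin":0,"fingers":0.7}
  ]
}}

```text
t: 15.85
tcp_pos: [0.5602, 0.3181, 0.3071]
eef_rot: [0.647, 0.763, 0.004, 0.002]
ft_force: [0.0, -0.7, -0.6]
width: 0.699
```

```bash
python3 - <<'E'
from h import *
rel([.5125,.3098,.162],9.4)
c=cam('scene','s8.png');cam('wrist','w8.png')
a=cv2.imread('pics/s8.png')[80:190,220:330];b=cv2.imread('pics/w8.png')[:, 120:520]
cv2.imwrite('pics/z8.png',np.hstack([cv2.resize(a,(400,400)),b]))
A=np.radians(9.4);R=np.array([[np.cos(A),np.sin(A)],[-np.sin(A),np.cos(A)]]);O=[.5717,.3196]
for n in ('scene','wrist'):
    c=cam(n);P=cloud(c);I=c['pixels'].astype(int);L=(P[...,:2]-O)@R.T*1000
    t=(abs(L[...,0]+15)<25)&(abs(L[...,1])<40)&(P[...,2]>.165)&(P[...,2]<.22)
    Q=P[t];print(n,len(Q),np.percentile(L[t],[2,50,98],axis=0).round(1).tolist(),np.percentile(Q[:,2],[2,50,98]).round(4),'expect top .198')
    q=Q[Q[:,2]>.193]
    if len(q)>5: print(cv2.minAreaRect(q[:,:2].astype('f4')*1000))
    y=(abs(L[...,0]+15)<25)&(abs(L[...,1])<45)&(P[...,2]>.03)&(P[...,2]<.17)&(I[...,0]>I[...,2]*1.7+10)
    if n=='scene':
        q=P[y];l=L[y];X=np.c_[l[:,1],q[:,2]*1000,np.ones(len(q))];k=np.abs(l[:,0]-np.median(l[:,0]))<4
        s=np.linalg.lstsq(X[k],l[k,0],rcond=None)[0];print('plate plane dx/dy,dx/dz',s,k.sum(),'z',np.percentile(q[:,2],[1,99]))
E
```

```text
shift cm [-0.06 -4.98 14.46] spin 0.00010565577279456889 yaw_y now 9.41 tcp [0.5602 0.3181 0.3071] tilt [ 0.009   0.0031 -1.    ] t 15.85 F [ 0.04 -0.72 -0.61] w 0.6991390235478278
scene 241 [[-21.7, -22.7], [-18.5, -5.5], [-6.8, 20.8]] [0.1658 0.1867 0.1979] expect top .198
((557.2236938476562, 316.55731201171875), (15.614880561828613, 46.637752532958984), 10.27340030670166)
plate plane dx/dy,dx/dz [ 3.85079926e-03  4.34924614e-04 -1.64049214e+01] 531 z [0.04991632 0.16140842]
wrist 851 [[-18.8, -19.3], [-12.6, 5.2], [-5.5, 22.6]] [0.1706 0.1989 0.2003] expect top .198
((559.5964965820312, 318.7297058105469), (13.384551048278809, 43.51882553100586), 8.995601654052734)
```

View pics/z8.png

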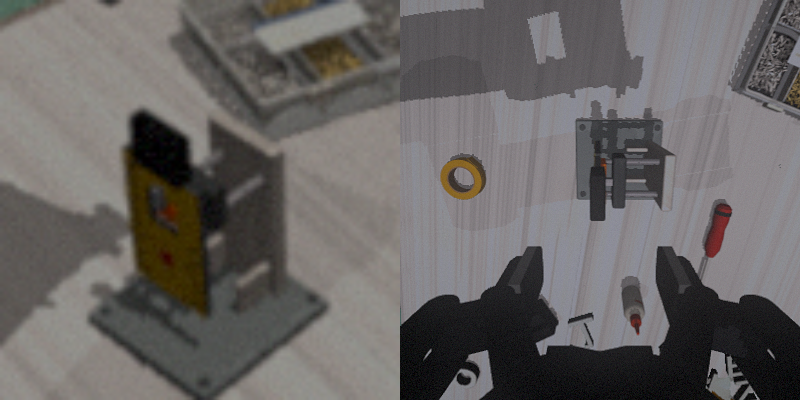

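The gauge hangs upright behind the lip: top at about 0.198 m, lower edge at about 0.050 m, square to within about 0.01 rad, yellow face outward. The gripper is clear and the other things look undisturbed, so I hand in.

```bash
python3 -c "
from station import bot
print(bot.sign_off())"
```

```text
the job is handed in; nothing more can be done
None
```

The gauge is hanging by itself on the stand's hook with its yellow marked face outward, and I handed the job in at about 16 s. The hand-in gave no verdict.

**What I did:** I lifted the gauge out of its holder and turned it about 120° so the yellow face pointed away from the stand. I threaded its window over the lip and pressed the sprung pad back with about 6.8 N, roughly 6.8 mm of travel. I then lowered it until the bar took the load at the expected height, eased off, opened the gripper and raised the arm clear.

**Force on the stand:** The highest reading was about 13–14 N, sampled at the ends of moves; the limit is 22 N.

**Last checks:**
- **Height:** the gauge's lower edge is at about 0.050 m and its top at 0.198–0.200 m. Both match resting fully home on the bar, where 0.050 m and 0.198 m are expected.
- **Squareness:** measured from the scene depth, it is within about 0.01 rad of upright and of square to the stand. The scene and wrist grip outlines agreed to about 1°.
- **Sideways:** it is within about 2 mm of the bar's middle.
- **Surroundings:** the last pictures show the tape, bottle and screwdriver apparently undisturbed. I did not measure their positions again.

**Disagreements:** The scene camera differed from the top and wrist cameras by 2–4 mm, so I split the difference in placing the stand. That lies within the clearance around the lip. The first grasp command was refused because some fields were missing, and nothing moved.

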